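# Load the specimen scanner and unlock its power lever

### The job

Push the blue specimen tray fully home into the scanner dock and swing the yellow gate shut behind it. Then lift the red locking collar on the control box, flip the power lever over to the far (green, on) side and let the collar drop back down so that the lever is locked there, and finally press the green start button. Leave everything else on the bench where it stands.

Things in the scene. Friction and masses are not known exactly. Their poses are not given: they have to be found in the camera images.
- tray_center (a point): Centre (half-way up) of the loose blue open specimen tray, 90 mm along its own x, 130 mm along its own y, 35 mm high, 5 mm walls, about 0.4 kg, standing on the bench in front of the dock's mouth. Axes: x towards the dock (roughly), z up. It has no handle: it is pushed along the bench by its outer walls.
- dock: Fixed scanner dock: a U of two grey rails (40 mm high) and a white block as back stop; the bench is its floor. Origin: middle of the mouth, bench level. x points into the dock, y left, z up. Clear width 148 mm (y = -74 to 74 mm), flared by blue lead-ins over the first 40 mm to 190 mm. Back stop at x = 98 mm: the tray is fully home with its centre at x = 53, y = 0 mm, square to it.
- gate (a joint): Angle of the yellow gate, rad: 0 = shut across the mouth (along the dock's y at x = -12 mm), 1.57 = sticking straight out towards the robot, more = folded further out to the left (at most 2.6). It starts wide open, stays where it is left, moves at under 1 N, has no latch.
- gate_hinge (a point): On the gate's upright hinge axis, 24 mm above the bench, at the mouth's left corner (dock x = -12, y = 100 mm). Axes are the gate's own: the panel runs 200 mm along its -y from here, is 8 mm thick, from 6 to 42 mm above the bench. Its -x side is the outer face, pushed to shut it.
- gate_end (a point): On the black upright round post (16 mm across, 6 to 64 mm above the bench) at the gate's free end, 192 mm from the hinge, 24 mm above the bench.
- console: The fixed grey control box, 160 mm (its x) by 200 mm (its y) by 45 mm high. Origin: centre of its underside. x points away from the robot, y left, z up. The lever-lock power switch stands in its left half, the green start button in its right front part.
- lever_pivot (a point): Pivot of the power lever, 53 mm above the bench, at console x = 20, y = 45 mm. It swings about the console's y axis. Own axes: z up along the lever, whose black end ball tops out 125 mm from here. Two fixed steel teeth (10 mm thick, to 34 mm above the pivot, at y = +-18 mm) stop the unlifted collar, so the lever cannot pass the middle, however hard it is pushed.
- lever (a joint): Angle of the power lever, rad: 0 = off, leaning 0.4 rad from vertical towards the robot (console -x, red mark); 0.8 = on, leaning 0.4 rad away (console +x, green mark). Friction holds it where it is left; with the collar up about 3 N at the flange moves it. Locked, it has about 0.1 rad of play.
- collar (a joint): Lift of the red locking collar along the lever, m: 0 = down (locked), 0.018 = top of its travel. A spring presses it down with 1.6 N at rest, 3 N at the top, plus 0.6 N weight. Lift it 12 mm or more and keep it up until the lever is well past the middle; let go, it drops by itself.
- flange (a point): Centre of the collar's red flange, a disc 64 mm across, 12 mm thick, square to the lever, 81 mm from the pivot when down. Below it the collar is a 26 mm tube to 26 mm from the pivot. Lift it from below or grip its rim; the lever's ball stands up to 44 mm above the flange's middle. Axes as the lever's: z up along it.
- start (a joint): How far the green start button is pressed, m: 0 = out, 0.006 = fully down (5 N). A press counts from 0.004. It springs back.
- start_top (a point): Centre of the start button's top face, 36 mm across, 63 mm above the bench, pressed straight down; at console x = -45, y = -55 mm.
- jar: Bystander: clear jar with white cap, 68 mm across, 85 mm high; origin at its underside.
- reagent: Bystander: amber bottle, 60 mm across, 150 mm high; origin at its underside.
- beaker: Bystander: glass beaker, 72 mm across, 95 mm high; origin at its underside.
- brush: Bystander: brush lying on the bench, 170 mm long; origin at its underside.
- mortar: Bystander: green mortar bowl, 110 mm across, 60 mm high; origin at its underside.
- dish: Bystander: clear covered dish, 60 mm across, 16 mm high; origin at its underside.

How it is judged:
On the way, in this order (a step that is already met when the one before it is completed fails the run):
1. the tray is fully home in the dock (centre within 6 mm of its place along the dock, between the rails, square to 0.1 rad) (x of tray_center in the frame of dock above 0.047 m and y of tray_center in the frame of dock between -0.012 and 0.012 m and angle between the x axis of tray_center and the x axis of dock, either way round below 0.1 rad), for 0.2 s.
2. the gate is shut (within 0.08 rad) (value of joint gate below 0.08 rad), for 0.2 s.
3. the collar is lifted 6 mm or more with the lever still on the off side (value of joint collar above 0.006 m and value of joint lever below 0.4 rad).
4. the lever is over at on (0.6 rad or more) with the collar dropped back (within 3 mm) (value of joint lever above 0.6 rad and value of joint collar below 0.003 m), for 0.2 s.
5. the start button is pressed 4 mm or more (value of joint start above 0.004 m).
6. the start button is let out again (within 2 mm) (value of joint start below 0.002 m), for 0.1 s.
At the end, for the whole second after the job is handed in: The tray stands on the bench fully home in the dock (within 6 mm of the back stop, between the rails, square to 0.1 rad), the gate is shut (within 0.08 rad), the lever is at on (0.6 rad or more) with the collar down (within 3 mm), and the start button has been pressed and is out again (within 2 mm) (all of step 1 and all of step 4 and height (world z) of tray_center below 0.022 m and value of joint gate below 0.08 rad and value of joint start below 0.002 m); the robot touches nothing.
It fails at once if the start button is pressed while the power lever is still off (value of joint start above 0.004 m and value of joint lever below 0.5 rad).
It fails at once if the power is switched on while the gate is open (value of joint lever above 0.5 rad and value of joint gate above 0.15 rad).
It fails at once if another thing on the bench is moved 20 mm or more (distance of any of jar, reagent, beaker, brush, mortar, dish from where it was at the start of the episode above 0.02 m).
It also fails if it takes over 72 s, if anything falls off the work surface, if the arm or the gripper's body presses on something with over 40 N, if the wrist force passes 120 N, or if a joint passes its speed limit or range.

### The arm

A 6-joint arm with a two-finger parallel gripper is mounted at the origin on the work surface. World frame = base frame: x ahead of the robot, y to its left, z up, the work surface at z = 0. Lengths are in m, angles in rad, forces in N, time in s.
With the tool pointing down it reaches from about 0.25 to 0.775 m from the base axis. Payload 4 kg.
Tool frame: the origin (TCP) lies on the centre line of the jaws, within the pads' length; the fingertips stand 19 mm ahead of it and the grasp point (between the pads) is the TCP; x points along the fingers, z is the direction in which the jaws open and shut, and the axes are right-handed (so a half turn about x gives the same grasp; the last joint's range is limited). The gripper opens to 94 mm and grips with 3 to 60 N. Pads are 16 mm wide; open, the fingers measure 119 mm over their backs; the gripper's body (75 mm by 177 mm) begins 78 mm behind the grasp point.
Start: joints at [1.076, 0.087, 1.371, -0, 1.684, -0.103], TCP at [0.21, 0.508, 0.225] pointing down, gripper open.
Joint ranges: [-3.1, 3.1], [-0.76, 2.03], [0.27, 2.55], [-1.08, 4.22], [0.17, 2.65], [-2.57, 2.57]. Speed limits (rad/s): [2.79, 2.79, 3.14, 3.14, 3.14, 3.14].

### API

Orientations are given as [roll, pitch, yaw] about the fixed x, y, z axes, in that order (R = Rz(yaw) Ry(pitch) Rx(roll)).
In Python, from bench import robot, snapshot, camera_params gives the robot as it stands.
- The arm moves only by the tool step_arm, never from a script. Its argument "motion" is text: rows parted by semicolons, each of 7 numbers parted by spaces: the opening in per cent of the stroke, from 0 (shut) to 100 (fully open), then the shift along the tool's x, y, z in cm, then the turn, a rotation vector about the tool's x, y, z in rad. A call has 1 to 20 rows; each row shifts and turns the commanded pose from where the row before left it, along the tool's axes as they then stand; what a row does not reach is not made up. A row lasts 1/12 s, in which the tool goes at most 41.7 mm and 7.16 degrees, less where a joint would pass 70% of its speed; a pose out of reach is approached as far as the arm can. A call with a gripper value outside its range is refused whole. The fingers move at their own pace and stop on an object; the grip force is fixed at half the most. Time passes only in rows, so rows that do not move let the fingers close. It gives the time, the measured TCP pose, the force and the opening at its end, in the units of the state.
- robot.get_obs(): the state, without advancing time (a new reading comes with each control period).
- snapshot(name): name is "side" or "top" or "wrist"; returns the picture (400x640x3 uint8, red, green, blue); there is no depth.
- camera_params(name): a dict with "fx", "fy", "cx", "cy" (pixels), "R" (3x3) and "t" (3): a world point X has camera coordinates R X + t. Camera axes: x right, y down, z forward; pixel columns grow to the right and rows downward; lengths in m; the calibration is good to about 2 mm. A picture is of the moment at which its call begins: read the wrist's pose just before it. camera_params takes no time and is no camera call; for the wrist camera it gives the pose at the moment of the call.
- robot.close_job(): hands the job in, once; it reports no verdict.
The state is a dict: "time": time; "joint_positions": joint angles; "qvel": joint speeds; "joint_torque": joint torques, N m; "tool_pos": TCP position; "ee_rot": TCP orientation; "wrist_force": force on the tool from outside, world axes, zero at the start; "wrist_torque": the same for the moment, N m; "width": finger opening in m.
Only numpy, scipy, OpenCV 4.12 (cv2) and the standard library are available. Lean on these libraries where they do the work, as an engineer would, in place of code of your own. Each camera call takes 0.05 s, during which the arm holds its last target.

## Working session

There is one attempt and no reset: what is moved stays moved. The work goes in short steps, Python scripts to look and compute and a tool call to move; the robot and the scene stay as the last step left them, time stands still between calls to the robot, and variables do not carry over. Pictures are saved under pics/ and viewed, and the job is handed in when it is done.

Besides the shell and the picture viewer there is one more tool, called after "Call:" as a command line: name --argument value ..., lists and objects as JSON in quotes. step_arm: Moves the arm, as the interface text tells. Its arguments: {"type":"object","properties":{"motion":{"type":"string"}},"required":["motion"]}

```bash
ls; mkdir -p pics; cat > h.py <<'E'
import numpy as np, cv2
from bench import robot, snapshot, camera_params
def save(n,f): 
    im=snapshot(n); cv2.imwrite('pics/'+f,im[:,:,::-1]); return im
def proj(n,X):
    c=camera_params(n); p=np.array(c['R'])@np.array(X,float)+np.array(c['t']); return c['fx']*p[0]/p[2]+c['cx'],c['fy']*p[1]/p[2]+c['cy']
def pix(n,u,v,z):
    c=camera_params(n); R=np.array(c['R']);t=np.array(c['t']); o=-R.T@t; d=R.T@np.array([(u-c['cx'])/c['fx'],(v-c['cy'])/c['fy'],1]); return o+d*(z-o[2])/d[2]
E
python3 - <<'E'
from h import *
save('top','t0.png');save('side','s0.png')
for n in('top','side'):
    c=camera_params(n);R=np.array(c['R']);print(n,c['fx'],-R.T@np.array(c['t']),R.tolist())
print(robot.get_obs())
E
```

```text
pics
top 424.3058052319346 [ 0.37925688 -0.09538307  1.12587332] [[0.04534516525660518, -0.998968589063591, -0.0023609430634839064], [-0.9782715691943094, -0.04392681649603707, -0.2026207583112531], [0.20230806433248025, 0.011497515245535285, -0.9792544379522737]]
side 481.7705211171759 [ 0.42286992 -1.05887898  0.91801849] [[0.9877132208257258, -0.15491622730277899, 0.020580474346936117], [-0.0839028829534867, -0.6367723512154992, -0.7664732734802816], [0.13184422489500514, 0.755329024495788, -0.641946388038812]]
{'time': 0.1, 'joint_positions': array([ 1.07592702e+00,  8.78804513e-02,  1.37206764e+00, -2.22830271e-06,
        1.68360471e+00, -1.03120190e-01]), 'qvel': array([-0.00176668, -0.00226201, -0.00205581,  0.00097778, -0.0008529 ,
        0.00094354]), 'joint_torque': array([ 2.54150873e-03, -3.41249228e+01, -3.03300047e+01,  7.21594552e-02,
        3.03770613e-02, -9.94947322e-05]), 'tool_pos': array([0.2097944 , 0.50793082, 0.22343954]), 'ee_rot': array([ 3.03960229,  1.56883618, -2.06453605]), 'wrist_force': array([-0.49839142,  0.69014539, -0.24051346]), 'wrist_torque': array([ 0.02487413, -0.05407684,  0.00941445]), 'width': 0.09398436045925933}
```

View pics/t0.png

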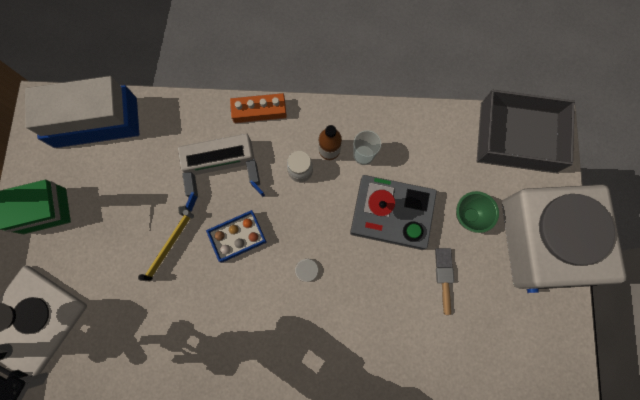

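View pics/s0.png

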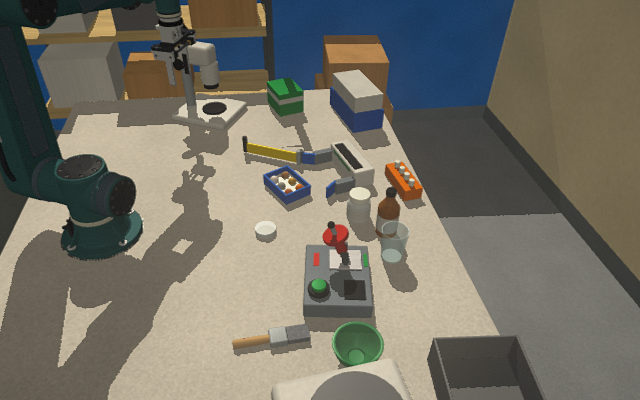

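```bash
python3 - <<'E'
import cv2
a=cv2.imread('pics/t0.png');
cv2.imwrite('pics/t0a.png',cv2.resize(a[120:295,130:330],None,fx=4,fy=4*0.85714,interpolation=cv2.INTER_CUBIC) if 0 else cv2.resize(a[130:280,130:330],None,fx=4,fy=4,interpolation=cv2.INTER_CUBIC))
cv2.imwrite('pics/t0b.png',cv2.resize(a[160:260,340:470],None,fx=6,fy=6,interpolation=cv2.INTER_CUBIC))
E
```

```text
(no output)
```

View pics/t0a.png

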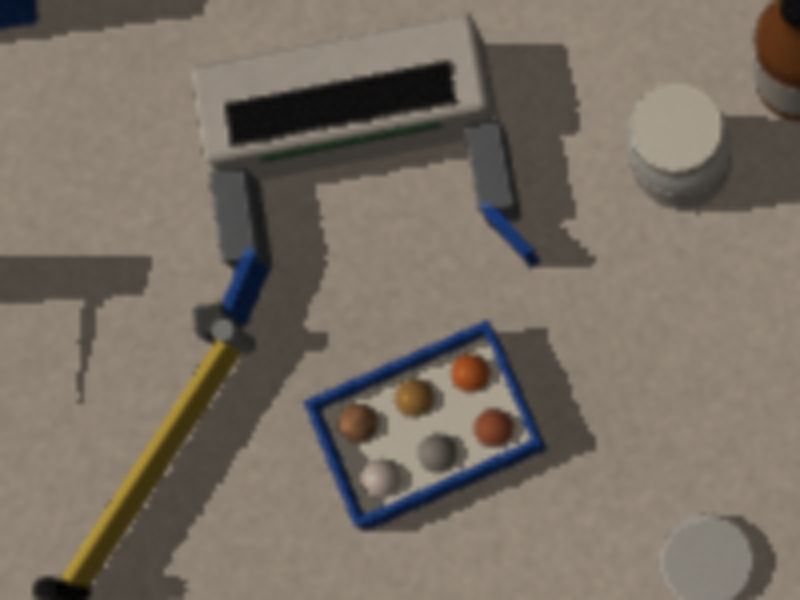

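View pics/t0b.png

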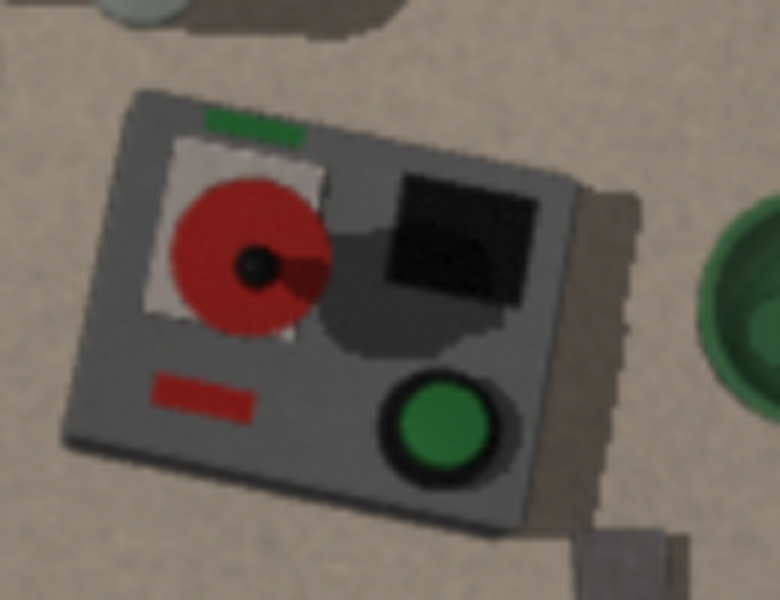

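```bash
python3 - <<'E'
from h import *
A=lambda u,v,z:pix('top',130+u/4,130+v/4,z)
B=lambda u,v,z:pix('top',340+u/6,160+v/6,z)
for n,p in dict(trTL=A(305,404,.035),trTR=A(488,322,.035),trBR=A(544,447,.035),trBL=A(361,525,.035),
 Lr_back=A(247,172,.04),Lr_fr=A(260,250,.04),LrO_b=A(211,172,.04),LrO_f=A(229,263,.04),Rr_b=A(467,127,.04),Rr_f=A(485,207,.04),RrO_f=A(515,207,.04),RrO_b=A(500,127,.04),Rlead=A(530,263,.04),hinge=A(224,330,.05),gend=A(58,586,.064),
 c1=B(138,92,.045),c2=B(578,182,.045),c3=B(520,530,.045),c4=B(65,440,.045),btn=B(445,424,.063),fl=B(251,257,.128),ball=B(257,266,.165),
 jar=A(676,130,.085),dish=A(705,560,.016),reag=pix('top',331,130,.15)).items(): print(n,p.round(4))
def fit(ps):
    pass
E
```

```text
trTL [0.529  0.2061 0.035 ]
trTR [0.5885 0.0915 0.035 ]
trBR [0.508 0.049 0.035]
trBL [0.4527 0.1625 0.035 ]
Lr_back [0.6818 0.2587 0.04  ]
Lr_fr [0.629  0.2445 0.04  ]
LrO_b [0.6807 0.2826 0.04  ]
LrO_f [0.6193 0.2639 0.04  ]
Rr_b [0.7195 0.115  0.04  ]
Rr_f [0.6649 0.0986 0.04  ]
RrO_f [0.6657 0.0788 0.04  ]
RrO_b [0.7205 0.0929 0.04  ]
Rlead [0.6282 0.0661 0.04  ]
hinge [0.5727 0.259  0.05  ]
gend [0.4048 0.3396 0.064 ]
c1 [ 0.6942 -0.196   0.045 ]
c2 [ 0.662  -0.3889  0.045 ]
c3 [ 0.5085 -0.3627  0.045 ]
c4 [ 0.5383 -0.1685  0.045 ]
btn [ 0.5497 -0.327   0.063 ]
fl [ 0.6034 -0.2352  0.128 ]
ball [ 0.5917 -0.2323  0.165 ]
jar [ 0.7094 -0.0277  0.085 ]
dish [ 0.4416 -0.0579  0.016 ]
reag [ 0.7749 -0.1054  0.15  ]
```

```bash
cat >> h.py <<'E'
from scipy.spatial.transform import Rotation as Ro
def pose():
    o=robot.get_obs(); return np.array(o['tool_pos']),Ro.from_euler('xyz',o['ee_rot'])
def down(yaw): # jaw (tool z) at angle yaw in world, tool x down
    z=np.array([np.cos(yaw),np.sin(yaw),0]);x=np.array([0,0,-1.]);return Ro.from_matrix(np.c_[x,np.cross(z,x),z])
def rel(p1,R1,p0=None,R0=None):
    if p0 is None:p0,R0=pose()
    d=R0.inv().apply(np.array(p1)-p0)*100; r=(R0.inv()*R1).as_rotvec()
    print('shift cm(start axes)',d.round(2),'rot',r.round(3)); 
    return d,r
E
python3 - <<'E'
from h import *
p,R=pose();print(p,R.as_matrix().round(3))
print(proj('top',p),proj('side',p))
yd=.48+np.pi/2
for yaw in(yd,yd-np.pi):
  for c in([.40,.20,.2],):
    rel(c,down(yaw))
P=np.array([.5196,.1273,0])-.085*np.array([np.cos(.48),np.sin(.48),0]);print(P)
save('wrist','w0.png')
E
```

```text
[0.2097944  0.50793082 0.22343954] [[-0.001 -0.924  0.382]
 [-0.002  0.382  0.924]
 [-1.     0.    -0.002]]
(np.float64(17.23056670822973), np.float64(367.0010538997605)) (np.float64(179.64184789536588), np.float64(74.03144999015359))
shift cm(start axes) [  2.38 -29.34 -21.19] rot [-0.872 -0.002 -0.001]
shift cm(start axes) [  2.38 -29.34 -21.19] rot [ 2.27e+00 -1.00e-03  2.00e-03]
[0.44420543 0.08804877 0.        ]
```

View pics/w0.png

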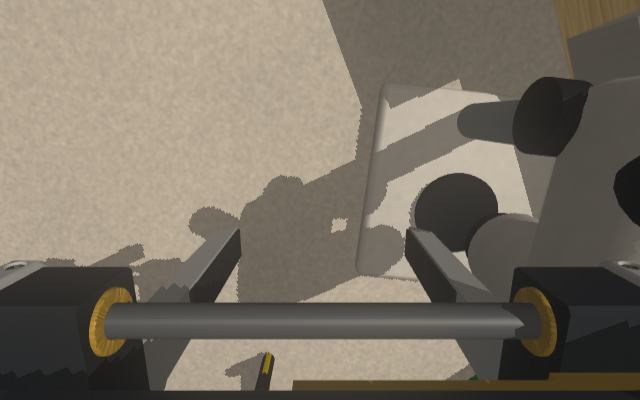

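```bash
python3 - <<'E'
from h import *
rel([.422,.0765,.2],down(.48+np.pi/2))
E
```

```text
shift cm(start axes) [  2.41 -36.08 -31.77] rot [-0.872 -0.001 -0.001]
```

Call:
step_arm --motion "100 0 0 -3 0 0 0;100 0 -1 -3 0 0 0;100 0 -2.7 -2.3 0 0 0;100 0.2 -2.7 -2.3 0 0 0;100 0.2 -2.7 -2.3 0 0 0;100 0.2 -2.7 -2.3 0 0 0;100 0.2 -2.7 -2.3 0 0 0;100 0.2 -2.7 -2.3 0 0 0;100 0.2 -2.7 -2.3 0 0 0;100 0.2 -2.7 -2.3 0 0 0;100 0.2 -2.7 -2.3 0 0 0;100 0.2 -2.7 -2.3 0 0 0;100 0.2 -2.7 -2.3 0 0 0;100 0.2 -2.7 -0.4 0 0 0;100 0.2 -2.7 0 0 0 0;100 0 -2.7 0 0 0 0"

```text
time: 1.48
tool_pos: [0.4481, 0.0658, 0.1998]
ee_rot: [1.76, 1.57, 2.938]
wrist_force: [0.4, 1.4, 0.2]
width: 0.0941
```

Call:
step_arm --motion "100 0 0 0 -0.109 0 0;100 0 0 0 -0.109 0 0;100 0 0 0 -0.109 0 0;100 0 0 0 -0.109 0 0;100 0 0 0 -0.109 0 0;100 0 0 0 -0.109 0 0;100 0 0 0 -0.109 0 0;100 0 0 0 -0.109 0 0;100 0 0 0 0 0 0;100 0 0 0 0 0 0"

```text
time: 2.32
tool_pos: [0.4474, 0.0672, 0.2002]
ee_rot: [0.951, 1.57, 2.999]
wrist_force: [-0.2, 0.9, 0.2]
width: 0.0938
```

```bash
python3 - <<'E'
from h import *
p,R=pose();print(p,R.as_matrix().round(3))
rel([.422,.0765,.029],down(.48+np.pi/2))
save('top','t1.png')
E
```

```text
[0.44739029 0.06719989 0.200185  ] [[-0.001 -0.888 -0.46 ]
 [ 0.    -0.46   0.888]
 [-1.     0.     0.   ]]
shift cm(start axes) [17.12  1.82  1.99] rot [-0.003  0.    -0.   ]
```

View pics/t1.png

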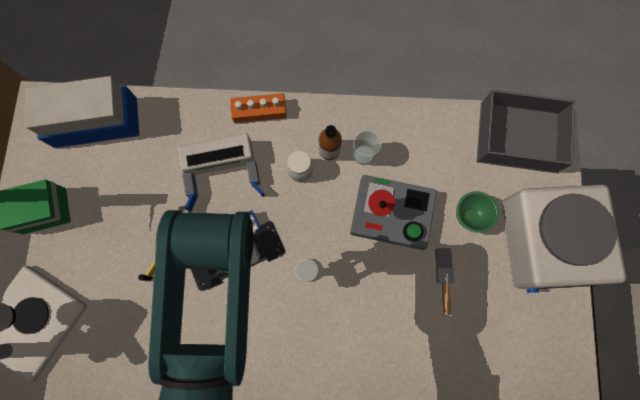

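Call:
step_arm --motion "100 2 0.9 1 0 0 0;100 2 0.9 1 0 0 0;100 3 0 0 0 0 0;100 3 0 0 0 0 0;100 3 0 0 0 0 0;100 2.5 0 0 0 0 0;100 1.2 0 0 0 0 0;100 0.3 0 0 0 0 0;100 0 0 0 0 0 0;100 0 0 0 0 0 0"

```text
time: 3.2
tool_pos: [0.4232, 0.0767, 0.0314]
ee_rot: [-1.957, 1.569, 0.093]
wrist_force: [-0.5, 0.7, 0.1]
width: 0.0937
```

```bash
python3 - <<'E'
from h import *
p,R=pose();print(p)
save('wrist','w2.png');save('side','s2.png')
E
```

```text
[0.42315983 0.07668041 0.0313905 ]
```

View pics/w2.png

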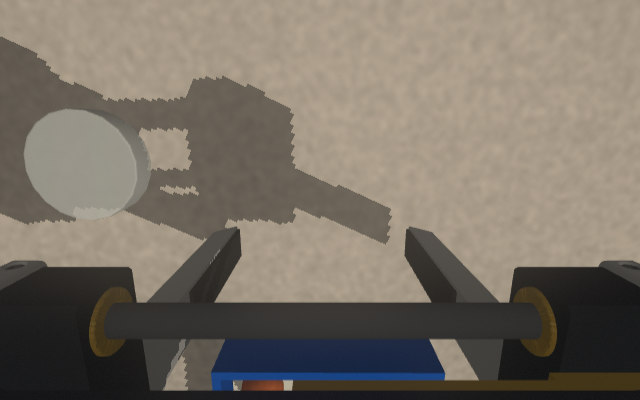

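View pics/s2.png

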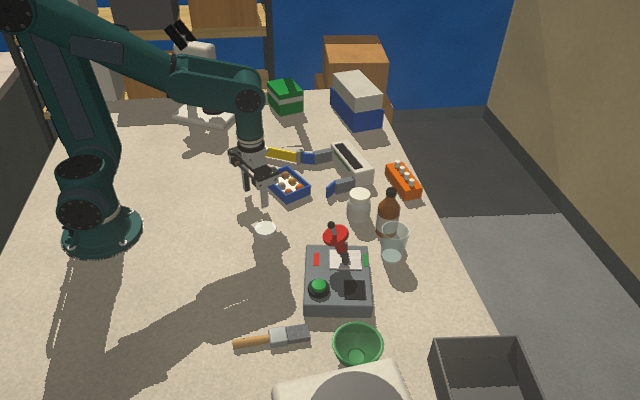

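Call:
step_arm --motion "100 0 -2 0 0 0 0;100 0 -2 0 0 0 0;100 0 -0.8 0 0 0 0;100 0 -0.8 0 0 0 0;100 0 -0.8 0 0 0 0;100 0 -0.8 -0.05 0.02 0 0;100 0 -0.8 -0.05 0.02 0 0;100 0 -0.8 0 0.025 0 0;100 0 -0.8 0 0.025 0 0;100 0 -0.8 0 0.025 0 0;100 0 -0.8 0.05 0.025 0 0;100 0 -0.8 0.1 0.025 0 0;100 0 -0.8 0.1 0.025 0 0;100 0 -0.6 0.1 0.02 0 0;100 0 0 0 0 0 0;100 0 0 0 0 0 0"

```text
time: 4.63
tool_pos: [0.5432, 0.1354, 0.0304]
ee_rot: [-0.944, 1.57, 0.898]
wrist_force: [-1.2, 0.1, -0.5]
width: 0.0936
```

```bash
python3 - <<'E'
from h import *
p,R=pose();print(p,R.as_matrix()[:,2], robot.get_obs()['wrist_force'])
a=save('top','t3.png')
cv2.imwrite('pics/t3a.png',cv2.resize(a[120:270,130:330,::-1],None,fx=4,fy=4,interpolation=cv2.INTER_CUBIC))
save('wrist','w3.png')
a=save('side','s3.png')
cv2.imwrite('pics/s3a.png',cv2.resize(a[110:260,210:410,::-1],None,fx=4,fy=4,interpolation=cv2.INTER_CUBIC))
E
```

```text
[0.5431617  0.1354249  0.03043303] [-2.67208101e-01  9.63638816e-01  2.50104194e-04] [-1.23891098  0.11629014 -0.46373476]
```

View pics/t3a.png

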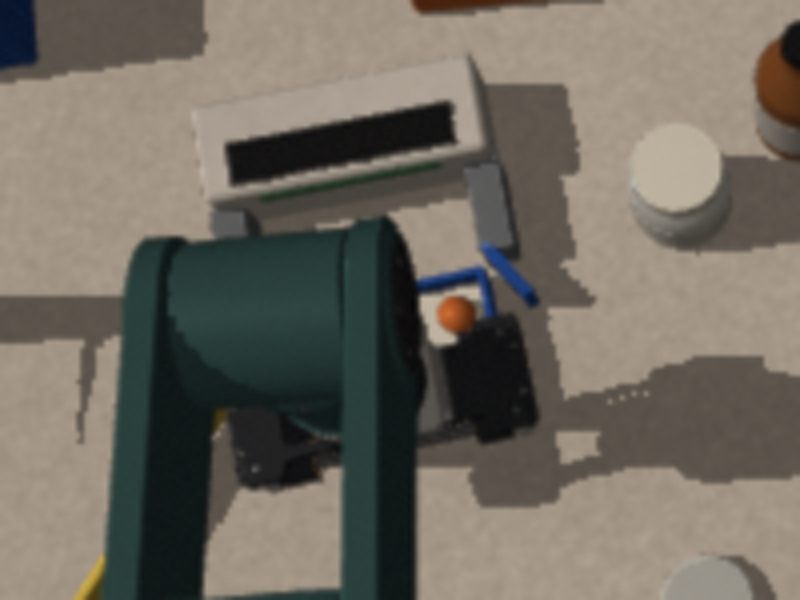

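View pics/w3.png

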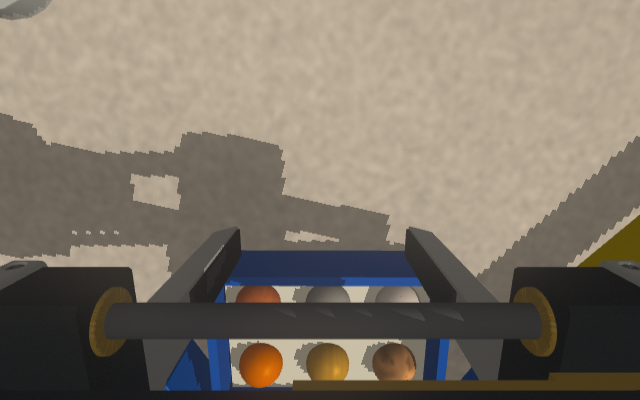

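View pics/s3a.png

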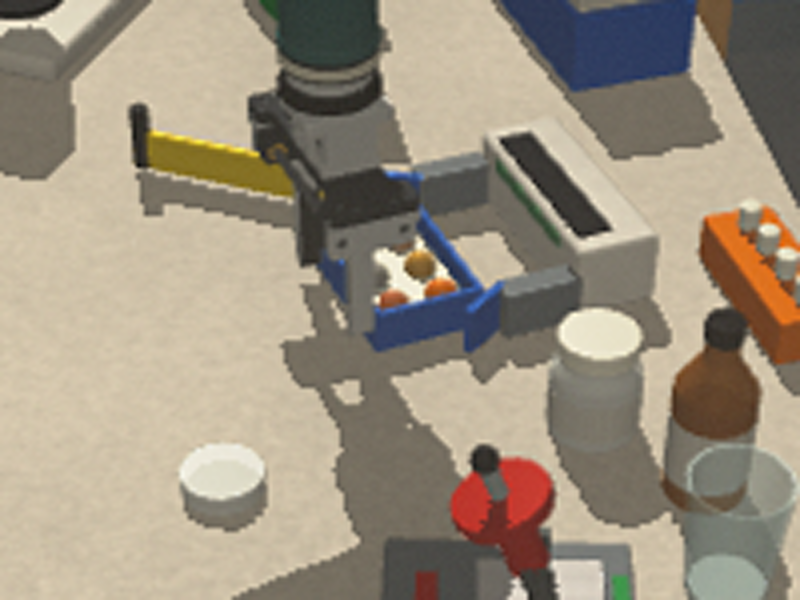

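```bash
python3 - <<'E'
from h import *
A=lambda u,v,z:pix('top',130+u/4,120+v/4,z)
O=np.array([.609,.162]);y=.265
def dk(p): d=p[:2]-O; return np.array([np.cos(y)*d[0]+np.sin(y)*d[1],-np.sin(y)*d[0]+np.cos(y)*d[1]]).round(4)
print('corner',dk(A(486,268,.035)),'rail',dk(A(485,247,.04)),dk(A(467,167,.04)),'lead',dk(A(530,303,.04)))
p,R=pose();print('tcp',dk(p))
rel([O[0],O[1],.03],down(.265+np.pi/2))
E
```

```text
corner [ 0.0245 -0.0732] rail [ 0.0373 -0.0758] [ 0.0943 -0.0743] lead [-0.0066 -0.0976]
tcp [-0.0705 -0.0085]
shift cm(start axes) [ 0.05 -7.06  0.82] rot [0.005 0.    0.001]
```

Call:
step_arm --motion "100 0 -0.7 0.2 0 0 0;100 0 -0.7 0.2 0 0 0;100 0 -0.7 0.2 0 0 0;100 0 -0.7 0.15 0 0 0;100 0 -0.7 0 0 0 0;100 0 -0.7 0 0 0 0;100 0 -0.7 0 0 0 0;100 0 -0.7 0 0 0 0;100 0 -0.7 0 0 0 0;100 0 -0.4 0 0 0 0;100 0 0 0 0 0 0"

```text
time: 5.7
tool_pos: [0.6072, 0.1608, 0.0304]
ee_rot: [-1.522, 1.569, 0.319]
wrist_force: [-0.1, -0.2, 0.5]
width: 0.0942
```

Call:
step_arm --motion "100 0 -0.2 0 0 0 0;100 0 -0.2 0 0 0 0;100 0 0 0 0 0 0"

```text
time: 5.95
tool_pos: [0.609, 0.1613, 0.0306]
ee_rot: [1.457, 1.569, -2.986]
wrist_force: [-4.1, -0.6, 2.5]
width: 0.0941
```

Call:
step_arm --motion "100 0 -0.2 0 0 0 0;100 0 -0.15 0 0 0 0;100 0 0 0 0 0 0;100 0 0 0 0 0 0"

```text
time: 6.28
tool_pos: [0.6091, 0.1614, 0.0306]
ee_rot: [1.557, 1.562, -2.886]
wrist_force: [-12.6, -3.2, 7.5]
width: 0.0938
```

```bash
python3 - <<'E'
from h import *
p,R=pose();print(p,robot.get_obs()['wrist_force'])
a=save('top','t4.png')
cv2.imwrite('pics/t4a.png',cv2.resize(a[120:270,130:330,::-1],None,fx=4,fy=4,interpolation=cv2.INTER_CUBIC))
a=save('side','s4.png')
cv2.imwrite('pics/s4a.png',cv2.resize(a[110:260,210:410,::-1],None,fx=4,fy=4,interpolation=cv2.INTER_CUBIC))
E
```

```text
[0.60912634 0.1614048  0.03056659] [-12.63812415  -3.24405577   7.46580062]
```

View pics/s4a.png

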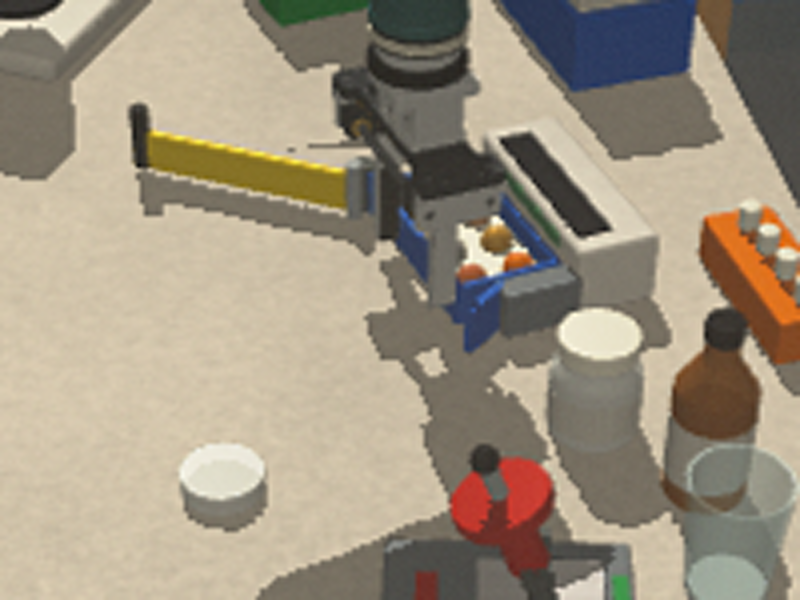

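View pics/t4a.png

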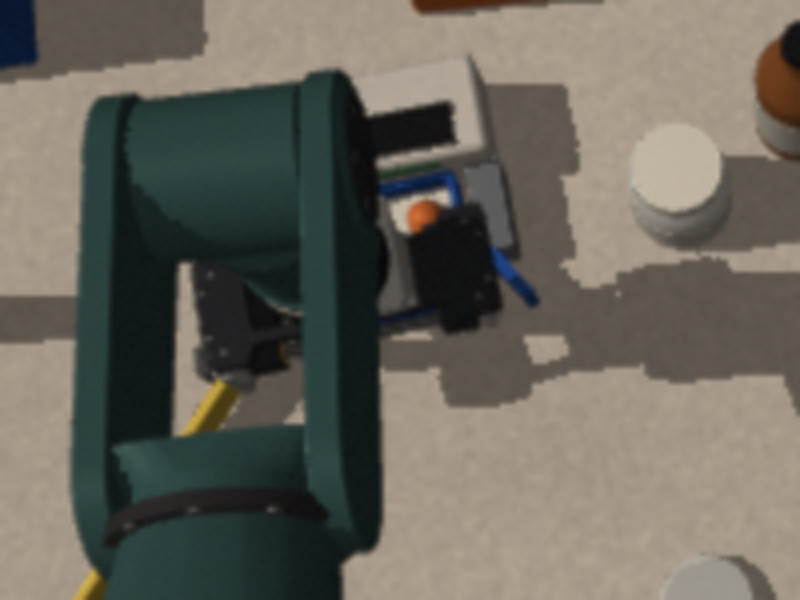

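Call:
step_arm --motion "100 0 1 0 0 0 0;100 0 2 0 0 0 0;100 0 2.5 0 0 0 0;100 -3 1 0 0 0 0;60 -4 0 0 0 0 0;30 -3 0 0 0 0 0;0 0 0 0 0 0 0;0 0 0 0 0 0 0;0 0 0 0 0 0 0"

```text
time: 7.13
tool_pos: [0.5506, 0.1451, 0.1304]
ee_rot: [-1.547, 1.569, 0.294]
wrist_force: [-0.2, -0.2, -1.0]
width: 0.0639
```

```bash
python3 - <<'E'
from h import *
p,R=pose();print(p,R.as_matrix().round(3).tolist())
rel([.459,.368,.13],R)
E
```

```text
[0.55060852 0.14513586 0.13037504] [[0.002, -0.964, -0.267], [0.0, -0.267, 0.964], [-1.0, -0.002, 0.0]]
shift cm(start axes) [ 0.03  2.88 23.92] rot [0. 0. 0.]
```

Call:
step_arm --motion "0 0 0.4 3 0 0 0;0 0 0.4 3.5 0 0 0;0 0 0.4 3.5 0 0 0;0 0 0.4 3.5 0 0 0;0 0 0.4 3.5 0 0 0;0 0 0.5 3.5 0 0 0;0 0 0.4 3 0 0 0;0 0 0 0.4 0 0 0;0 0 0 0 0 0 0;0 0 0 0 0 0 0"

```text
time: 7.97
tool_pos: [0.4581, 0.367, 0.1286]
ee_rot: [2.143, 1.568, -2.298]
wrist_force: [0.8, -0.2, -0.7]
width: 0.001
```

```bash
python3 - <<'E'
from h import *
p,R=pose();print(p,robot.get_obs()['width'])
a=save('top','t5.png')
cv2.imwrite('pics/t5a.png',cv2.resize(a[130:280,130:330,::-1],None,fx=4,fy=4,interpolation=cv2.INTER_CUBIC))
a=save('side','s5.png')
cv2.imwrite('pics/s5a.png',cv2.resize(a[110:260,210:410,::-1],None,fx=4,fy=4,interpolation=cv2.INTER_CUBIC))
E
```

```text
[0.45810639 0.36697228 0.12863309] 0.0009626855961148602
```

View pics/t5a.png

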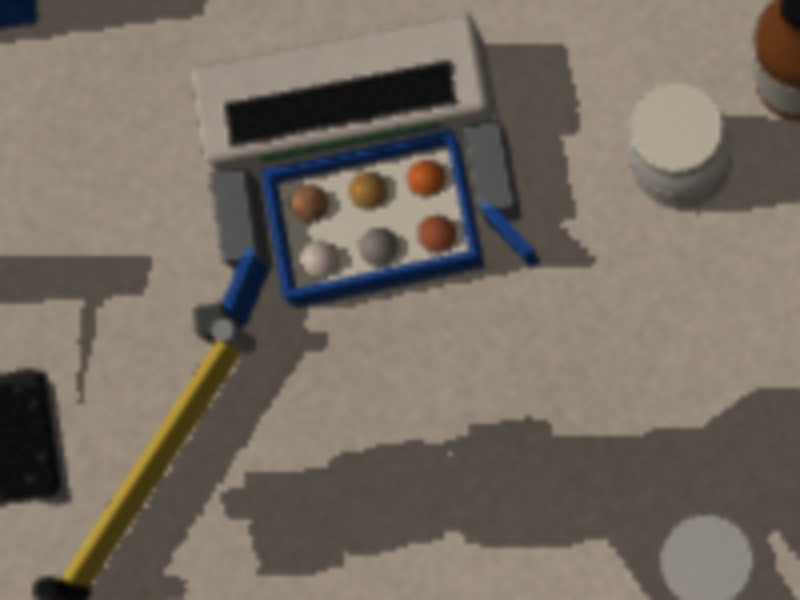

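View pics/s5a.png

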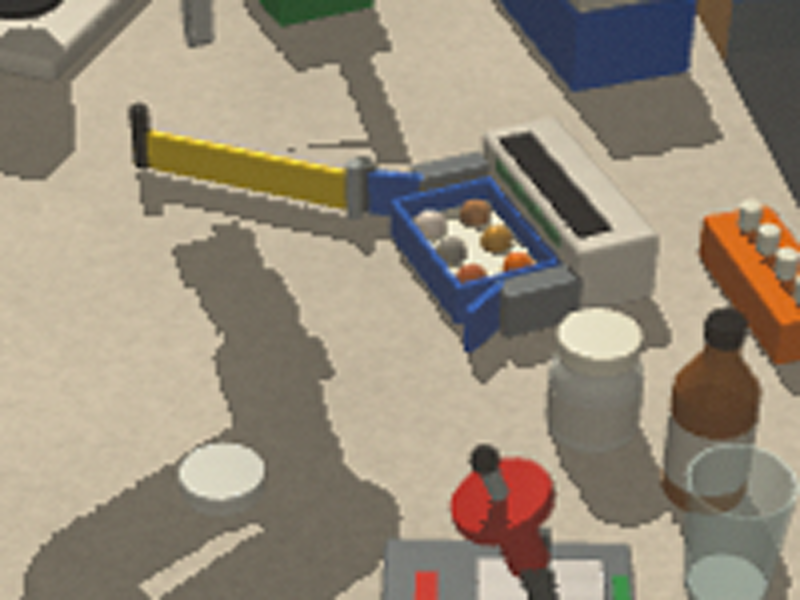

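```bash
python3 - <<'E'
from h import *
A=lambda u,v:pix('top',130+u/4,130+v/4,.035)
c=[A(262,170),A(458,133),A(483,262),A(287,305)]
m=np.mean(c,0);y=.265;print(m,[np.arctan2(*(c[0]-c[1])[:2]*[-1,1])])
e=c[0]-c[1];y2=np.arctan2(-e[0],e[1]);e=c[3]-c[2];print(y2,np.arctan2(-e[0],e[1]))
y=.262
X=np.array([np.cos(y),np.sin(y)]);Y=np.array([-X[1],X[0]])
O=m[:2]-.053*X;H=O-.012*X+.1*Y;print('O',O,'H',H)
p,R=pose()
pts=[np.r_[p[:2],.04]]
for th in np.r_[2.2,np.arange(2.05,0.05,-.15),.03]:
    d=-(np.cos(-th)*Y+np.sin(-th)*np.array([-Y[1],Y[0]])) # panel dir
    n=np.array([-np.cos(-th)*X[0]+np.sin(-th)*X[1], -np.sin(-th)*X[0]-np.cos(-th)*X[1]])
    off=.013+.004*0+.003
    if th<.5: off=.012
    pts.append(np.r_[H+.14*d+off*n,.04])
pts=np.array(pts)
s=R.inv().apply(np.diff(pts,axis=0))*100
for q,w in zip(pts[1:],s): print(q.round(3),w.round(2))
E
```

```text
[0.65603657 0.17360176 0.035     ] [np.float64(0.24041130780999748)]
0.24041130780999748 0.2679624187495037
O [0.60484525 0.15987408] H [0.56735348 0.25335331]
[0.442 0.319 0.04 ] [ 0.01  2.85 -4.16]
[0.434 0.299 0.04 ] [ 0.    1.32 -1.65]
[0.429 0.279 0.04 ] [ 0.    1.06 -1.83]
[0.427 0.258 0.04 ] [ 0.    0.77 -1.97]
[0.427 0.237 0.04 ] [ 0.    0.47 -2.06]
[0.432 0.216 0.04 ] [ 0.    0.16 -2.11]
[0.439 0.196 0.04 ] [ 0.   -0.16 -2.11]
[0.449 0.177 0.04 ] [ 0.   -0.47 -2.06]
[0.461 0.161 0.04 ] [ 0.   -0.77 -1.96]
[0.476 0.146 0.04 ] [ 0.   -1.06 -1.83]
[0.493 0.133 0.04 ] [-0.   -1.32 -1.65]
[0.512 0.124 0.04 ] [-0.   -1.55 -1.43]
[0.536 0.116 0.04 ] [-0.   -2.12 -1.34]
[0.557 0.113 0.04 ] [-0.   -1.93 -0.85]
[0.578 0.113 0.04 ] [-0.   -2.03 -0.56]
[0.588 0.114 0.04 ] [-0.   -0.97 -0.15]
```

Call:
step_arm --motion "0 3 0 0 0 0 0;0 3 0 0 0 0 0;0 2.8 0 0 0 0 0;0 0 1.4 -2.1 0 0 0;0 0 1.4 -2.1 0 0 0;0 0 1.3 -1.7 0 0 0;0 0 1.1 -1.8 0 0 0;0 0 0.8 -2 0 0 0;0 0 0.5 -2.1 0 0 0;0 0 0.2 -2.1 0 0 0;0 0 -0.2 -2.1 0 0 0;0 0 -0.5 -2.1 0 0 0;0 0 -0.8 -2 0 0 0;0 0 -1.1 -1.8 0 0 0;0 0 -1.3 -1.6 0 0 0;0 0 -1.5 -1.4 0 0 0;0 0 0 0 0 0 0"

```text
time: 9.48
tool_pos: [0.5154, 0.1208, 0.0428]
ee_rot: [-2.114, 1.568, -0.279]
wrist_force: [0.4, -0.8, -0.2]
width: 0.0005
```

```bash
python3 - <<'E'
from h import *
p,R=pose();print(p,robot.get_obs()['wrist_force'])
rel([.588,.114,.04],R)
a=save('side','s6.png')
cv2.imwrite('pics/s6a.png',cv2.resize(a[110:260,210:410,::-1],None,fx=4,fy=4,interpolation=cv2.INTER_CUBIC))
E
```

```text
[0.51538583 0.12083372 0.04279394] [ 0.36650172 -0.82571478 -0.2485245 ]
shift cm(start axes) [ 0.3  -6.83 -2.56] rot [0. 0. 0.]
```

View pics/s6a.png

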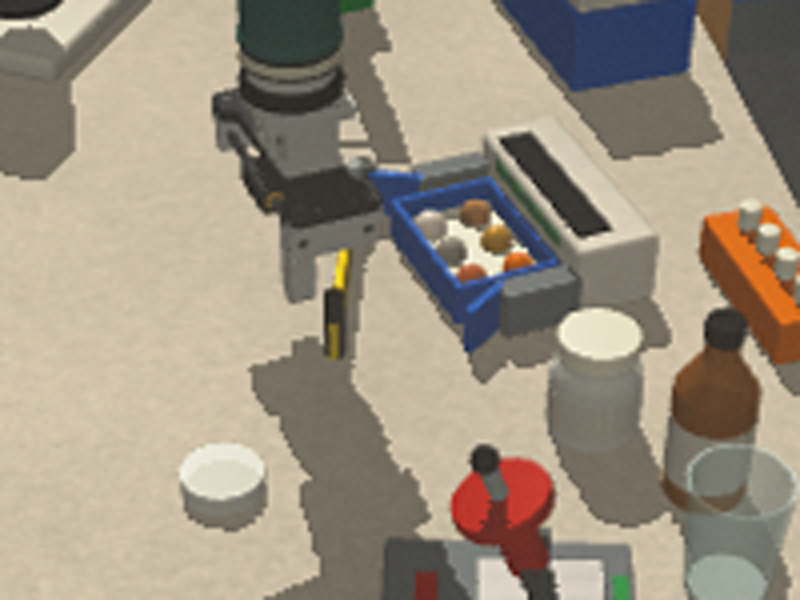

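Call:
step_arm --motion "0 0 -1.2 -0.8 0 0 0;0 0 -1.2 -0.6 0 0 0;0 0 -1.2 -0.5 0 0 0;0 0 -1 -0.3 0 0 0;0 0 -0.8 -0.2 0 0 0;0 0 -0.6 -0.2 0 0 0;0 0 -0.5 0 0 0 0;0 0 -0.3 0 0 0 0;0 0 0 0 0 0 0"

```text
time: 10.28
tool_pos: [0.5851, 0.1176, 0.0425]
ee_rot: [-0.928, 1.571, 0.913]
wrist_force: [-0.2, 0.6, -0.2]
width: 0.0006
```

Call:
step_arm --motion "0 0 -0.3 0 0 0 0;0 0 -0.2 0 0 0 0;0 0 0 0 0 0 0"

```text
time: 10.53
tool_pos: [0.5899, 0.1189, 0.0426]
ee_rot: [-1.318, 1.57, 0.523]
wrist_force: [0.2, 1.2, -0.4]
width: 0.0005
```

Call:
step_arm --motion "0 0 -0.2 0 0 0 0;0 0 -0.2 0 0 0 0;0 0 0 0 0 0 0"

```text
time: 10.78
tool_pos: [0.5939, 0.1198, 0.0425]
ee_rot: [-1.4, 1.57, 0.441]
wrist_force: [-1.0, -0.3, -0.1]
width: 0.0005
```

```bash
python3 - <<'E'
from h import *
p,R=pose();print(p,robot.get_obs()['wrist_force'])
a=save('side','s7.png')
cv2.imwrite('pics/s7a.png',cv2.resize(a[110:260,210:410,::-1],None,fx=4,fy=4,interpolation=cv2.INTER_CUBIC))
E
```

```text
[0.59392366 0.11981181 0.04254965] [-0.9772806  -0.28453124 -0.07617486]
```

View pics/s7a.png

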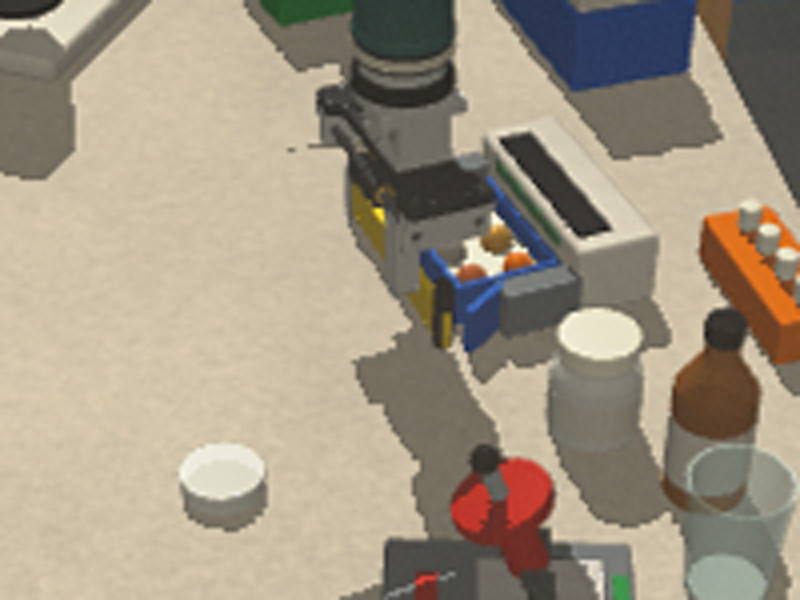

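Call:
step_arm --motion "0 0 -0.2 0 0 0 0;0 0 -0.2 0 0 0 0;0 0 0 0 0 0 0"

```text
time: 11.08
tool_pos: [0.5959, 0.1203, 0.0424]
ee_rot: [1.542, 1.566, -2.9]
wrist_force: [-4.9, -0.9, 3.6]
width: 0.0006
```

Call:
step_arm --motion "0 0 -0.1 0 0 0 0;0 0 0 0 0 0 0;0 0 1 0 0 0 0;0 0 2 0 0 0 0;0 -2 2 0 0 0 0;0 -3 2 -2 0 0 0;0 -4 0 -2 0 0 0;0 -4 0 -2 0 0 0;0 -4 0 -3 0 0 0;0 -2 0 -3.5 0 0 0;0 0 0 -3.5 0 0 0;0 0 0 -3.5 0 0 0;0 0 0 0 0 0 0"

```text
time: 12.17
tool_pos: [0.5822, -0.084, 0.2206]
ee_rot: [-2.885, 1.567, -1.051]
wrist_force: [0.5, 0.2, -0.8]
width: 0.0005
```

```bash
python3 - <<'E'
from h import *
p,R=pose();print(p,robot.get_obs()['wrist_force'])
a=save('top','t8.png')
cv2.imwrite('pics/t8a.png',cv2.resize(a[130:280,130:330,::-1],None,fx=4,fy=4,interpolation=cv2.INTER_CUBIC))
a=save('side','s8.png')
cv2.imwrite('pics/s8a.png',cv2.resize(a[190:340,270:430,::-1],None,fx=4,fy=4,interpolation=cv2.INTER_CUBIC))
E
```

```text
[ 0.58224089 -0.08399759  0.22057156] [ 0.54252465  0.2262236  -0.84093713]
```

View pics/t8a.png

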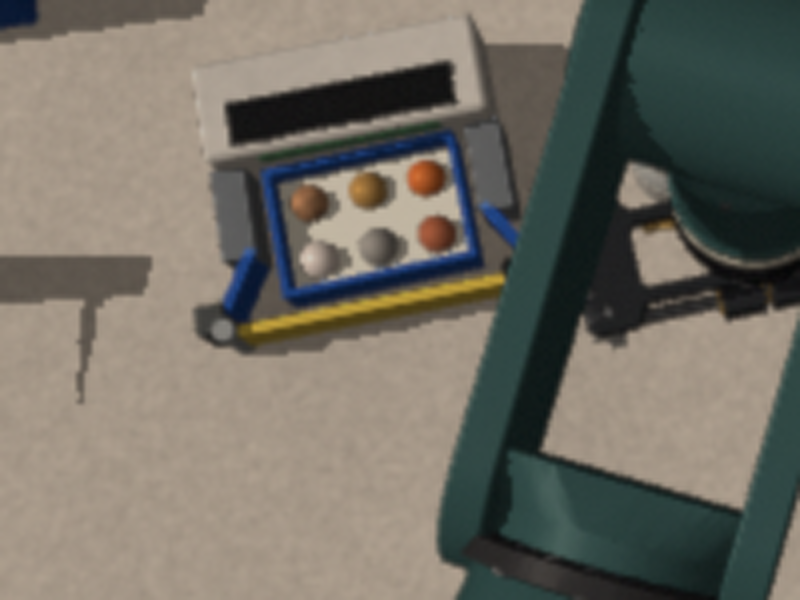

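View pics/s8a.png

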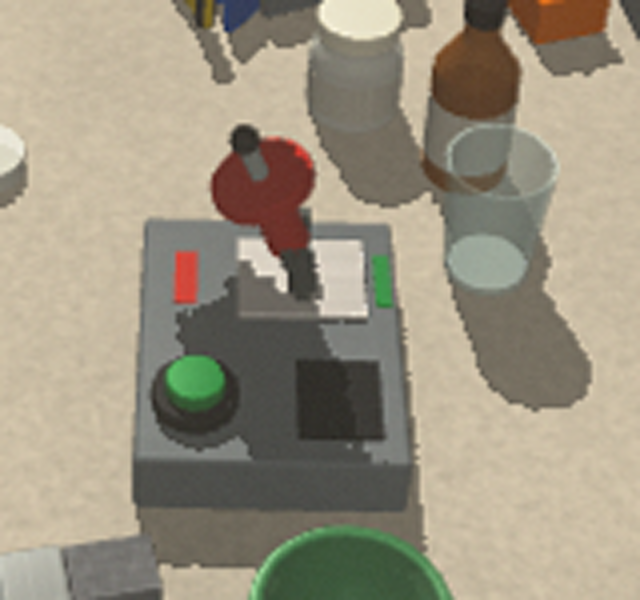

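```bash
cat >> h.py <<'E'
def tri(a,b):
    A=[]
    for n,(u,v) in(('top',a),('side',b)):
        c=camera_params(n);P=np.c_[c['R'],c['t']];K=np.array([[c['fx'],0,c['cx']],[0,c['fy'],c['cy']],[0,0,1]]);P=K@P
        A+= [u*P[2]-P[0],v*P[2]-P[1]]
    X=np.linalg.svd(np.array(A))[2][-1];return X[:3]/X[3]
E
python3 - <<'E'
from h import *
print('ball',tri((382.8,204.3),(331.2,224.5)),'fl',tri((381.8,202.8),(335.8,235.3)),'btn',tri((414.2,230.7),(318.9,285.3)))
S=lambda u,v,z:pix('side',270+u/4,190+v/4,z)
cc=[S(147,222,.045),S(391,226,.045),S(411,462,.045),S(134,458,.045)]
print('cons',np.array(cc).round(4),np.mean(cc,0))
A=cv2.imread('pics/t8.png')
cv2.imwrite('pics/t8b.png',cv2.resize(A[155:225,180:265],None,fx=9,fy=8,interpolation=cv2.INTER_CUBIC))
C=cv2.imread('pics/s8.png')
cv2.imwrite('pics/s8b.png',cv2.resize(C[140:210,280:365],None,fx=9,fy=8,interpolation=cv2.INTER_CUBIC))
E
```

```text
ball [ 0.5932046  -0.23244456  0.16396998] fl [ 0.60480091 -0.23485583  0.1299555 ] btn [ 0.55102777 -0.32699968  0.06353728]
cons [[ 0.5445 -0.1736  0.045 ]
 [ 0.7004 -0.1984  0.045 ]
 [ 0.6676 -0.3875  0.045 ]
 [ 0.5115 -0.3627  0.045 ]] [ 0.60598988 -0.2805622   0.045     ]
```

View pics/t8b.png

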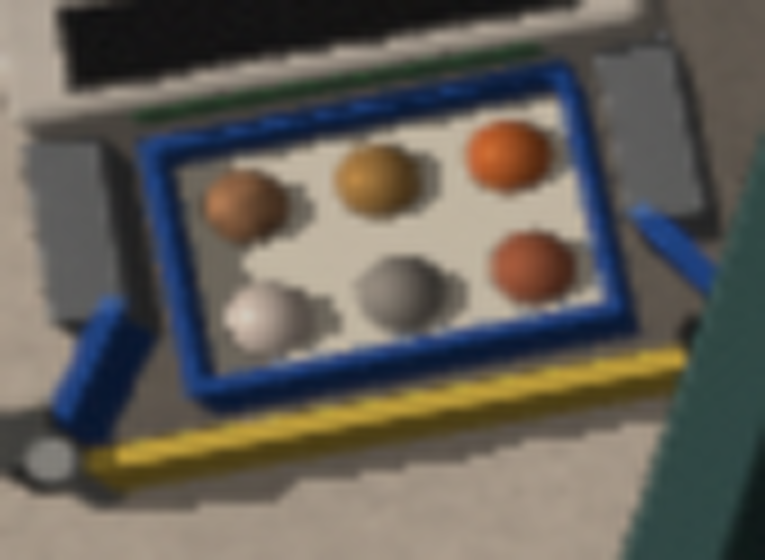

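View pics/s8b.png

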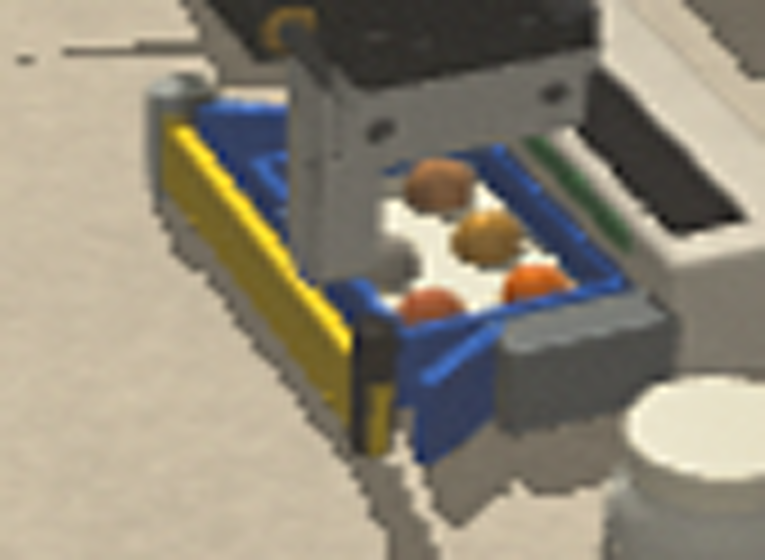

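```bash
cat >> h.py <<'E'
PV=np.array([.631,-.239,.053]);YC=-.165
XC=np.array([np.cos(YC),np.sin(YC),0]);YY=np.array([-XC[1],XC[0],0])
def lev(a,r): # lean a towards +x console, distance r ; tool aligned
    z=np.sin(a)*XC+np.array([0,0,np.cos(a)]); x=-z
    return PV+r*z, Ro.from_matrix(np.c_[x,np.cross(YY,x),YY])
E
python3 - <<'E'
from h import *
p,R=pose()
p1,R1=lev(-.35,.166);print(p1); rel(p1,R1); rel(p1,R)
E
```

```text
[ 0.57485205 -0.22965059  0.20893587]
shift cm(start axes) [  1.09   4.58 -14.35] rot [ 0.428  0.077 -0.345]
shift cm(start axes) [  1.09   4.58 -14.35] rot [0. 0. 0.]
```

Call:
step_arm --motion "0 0 1 -3.5 0 0 0;0 0 1 -3.6 0 0 0;50 0 1 -3.6 0.109 0 0;100 0 1 -3.2 0.109 0 0;100 0 1 0 0.109 0 0;100 0 0 0 0.108 0 0;100 0 0 0 0 0 -0.117;100 0 0 0 0 0 -0.117;100 0 0 0 0 0 -0.116;100 0 0 0 0 0 0;100 0 0 0 0 0 0"

```text
time: 13.18
tool_pos: [0.5642, -0.2211, 0.2192]
ee_rot: [-1.567, 1.225, -0.16]
wrist_force: [0.6, -0.4, 0.1]
width: 0.0573
```

```bash
python3 - <<'E'
from h import *
print(robot.get_obs()['width'],robot.get_obs()['joint_positions'].round(2))
p,R=pose();print(p)
p1,R1=lev(-.35,.166);print(p1); rel(p1,R1)
save('wrist','w9.png');a=save('side','s9.png')
cv2.imwrite('pics/s9a.png',cv2.resize(a[130:330,250:450,::-1],None,fx=3,fy=3,interpolation=cv2.INTER_CUBIC))
E
```

```text
0.057279859506331555 [-0.54 -0.03  1.54  0.13  1.31 -1.96]
[ 0.56422984 -0.22105137  0.21923329]
[ 0.57485205 -0.22965059  0.20893587]
shift cm(start axes) [ 1.37 -0.77 -0.68] rot [ 0.     0.002 -0.004]
```

View pics/w9.png

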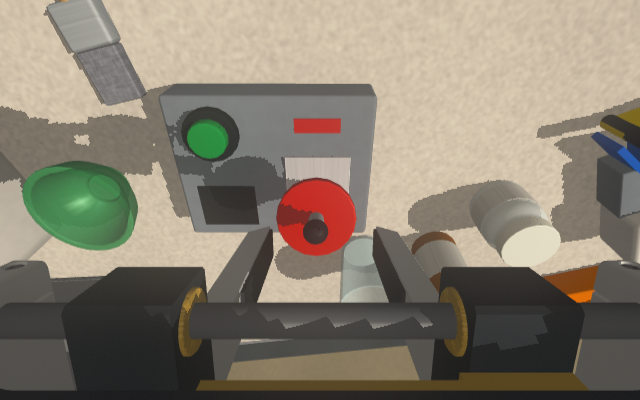

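View pics/s9a.png

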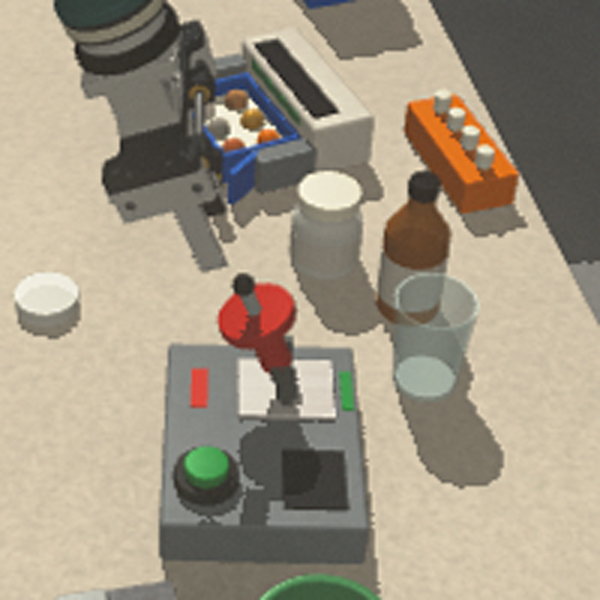

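Call:
step_arm --motion "100 0 -0.4 -0.3 0 0 0;100 0 -0.4 -0.3 0 0 0;100 0.5 0 0 0 0 0;100 0.5 0 0 0 0 0;100 0.4 0 0 0 0 0;100 0 0 0 0 0 0;100 0 0 0 0 0 0"

```text
time: 13.87
tool_pos: [0.5768, -0.2307, 0.2088]
ee_rot: [-1.568, 1.223, -0.162]
wrist_force: [-0.0, -0.3, 0.3]
width: 0.0935
```

```bash
python3 - <<'E'
from h import *
print(robot.get_obs()['width'])
p1,R1=lev(-.35,.081);print(p1); rel(p1,R1)
a=save('wrist','w10.png')
for r in (.087,.12):
  print(proj('wrist',lev(-.35,r)[0]))
E
```

```text
0.09353232478008981
[ 0.6036025  -0.23443794  0.12908919]
shift cm(start axes) [8.41 0.18 0.06] rot [ 0.     0.001 -0.002]
(np.float64(322.4681497005418), np.float64(209.4839064281107))
(np.float64(322.48764750164554), np.float64(223.24796879624802))
```

View pics/w10.png

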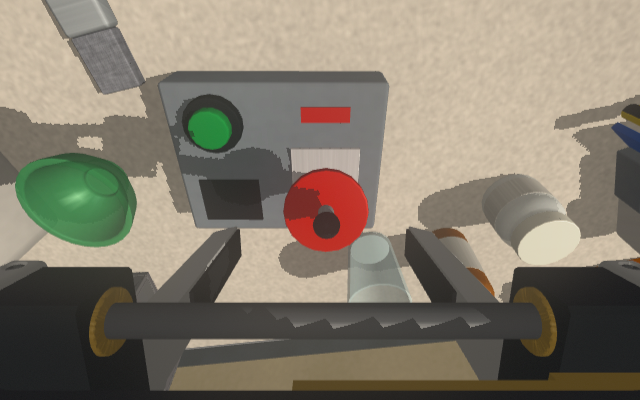

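Call:
step_arm --motion "100 1.5 0.1 0.15 0 0 0;100 2 0.1 0.1 0 0 0;100 2 0 0 0 0 0;100 1.7 0 0 0 0 0;100 1.2 0 0 0 0 0;100 0 0 0 0 0 0;100 0 0 0 0 0 0"

```text
time: 14.5
tool_pos: [0.6038, -0.2327, 0.1299]
ee_rot: [-1.569, 1.222, -0.163]
wrist_force: [-0.4, 0.3, 0.3]
width: 0.0937
```

```bash
python3 - <<'E'
from h import *
p1,R1=lev(-.35,.081);rel(p1,R1);print(robot.get_obs()['wrist_force'])
save('wrist','w11.png');a=save('side','s11.png')
cv2.imwrite('pics/s11a.png',cv2.resize(a[150:300,270:420,::-1],None,fx=4,fy=4,interpolation=cv2.INTER_CUBIC))
E
```

```text
shift cm(start axes) [ 0.08  0.02 -0.17] rot [ 0.     0.001 -0.001]
[-0.44370292  0.33936083  0.30281918]
```

View pics/w11.png

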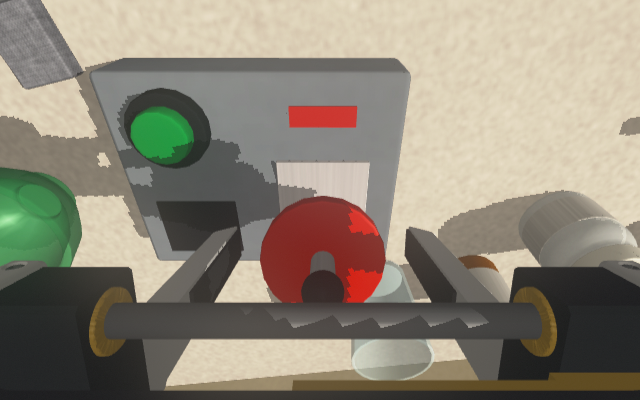

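View pics/s11a.png

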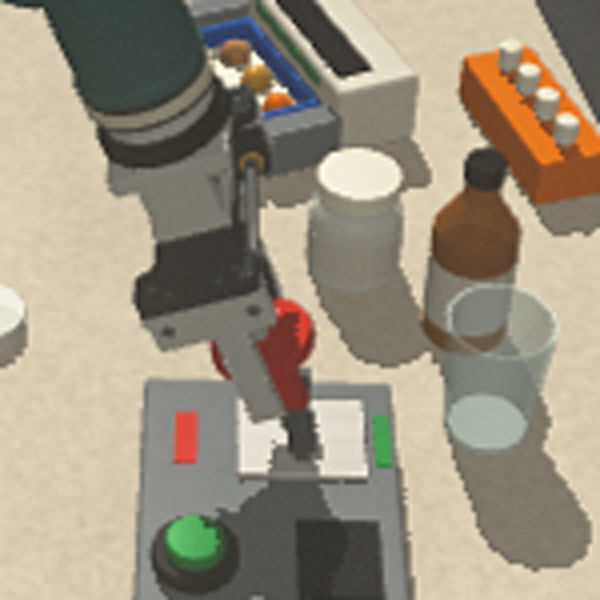

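Call:
step_arm --motion "100 0 -0.2 0 0 0 0;50 0 0 0 0 0 0;50 0 0 0 0 0 0;50 0 0 0 0 0 0;50 0 0 0 0 0 0;50 0 0 0 0 0 0;50 0 0 0 0 0 0"

```text
time: 15.18
tool_pos: [0.6058, -0.2332, 0.1311]
ee_rot: [-1.571, 1.221, -0.165]
wrist_force: [0.9, 0.1, -0.3]
width: 0.0634
```

```bash
python3 - <<'E'
from h import *
p1,R1=lev(-.35,.081);rel(p1,R1);o=robot.get_obs();print(o['wrist_force'],o['wrist_torque'],o['width'])
E
```

```text
shift cm(start axes) [ 0.12  0.25 -0.16] rot [0. 0. 0.]
[ 0.88965587  0.14088218 -0.3398337 ] [0.10487959 0.15558662 0.00175886] 0.06338857676914815
```

Call:
step_arm --motion "40 -0.4 0 0 0 0 0;40 -0.4 0 0 0 0 0;40 -0.4 0 0 0 0 0;40 -0.3 0 0 0 0 0;40 0 0 0 0 0 0;40 0 0 0 0 0 0"

```text
time: 15.68
tool_pos: [0.6007, -0.2323, 0.1451]
ee_rot: [-1.571, 1.221, -0.165]
wrist_force: [2.4, -0.9, -2.7]
width: 0.0633
```

```bash
python3 - <<'E'
from h import *
p,R=pose();print(p); p1,R1=lev(-.35,.096);rel(p1,R1);o=robot.get_obs();print(o['wrist_force'],o['wrist_torque'],o['width'])
a=save('side','s12.png')
cv2.imwrite('pics/s12a.png',cv2.resize(a[150:300,270:420,::-1],None,fx=4,fy=4,interpolation=cv2.INTER_CUBIC))
d=R.as_matrix()[:,0]; L=-d; print('lean',np.arctan2(L@XC,L[2]))
q=p-PV;print('r',np.hypot(q@XC,q[2]),'ang',np.arctan2(q@XC,q[2]))
E
```

```text
[ 0.60066422 -0.23232895  0.1450848 ]
shift cm(start axes) [ 0.11  0.24 -0.16] rot [0. 0. 0.]
[ 2.38956389 -0.94720005 -2.69190903] [-0.10414029 -0.05997096 -0.03406994] 0.06326128801618869
lean -0.350040750894548
r 0.09716903108681567 ang -0.3249194758694359
```

View pics/s12a.png

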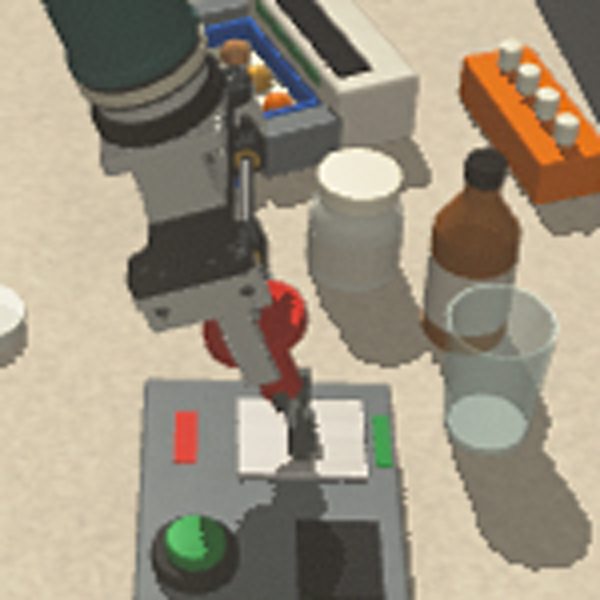

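Call:
step_arm --motion "40 0.02 -0.58 0 0 0 0.06;40 0.02 -0.58 0 0 0 0.06;40 0.02 -0.58 0 0 0 0.06;40 0.02 -0.58 0 0 0 0.06;40 0 0 0 0 0 0;40 0 0 0 0 0 0"

```text
time: 16.23
tool_pos: [0.6236, -0.2361, 0.1488]
ee_rot: [-1.565, 1.461, -0.159]
wrist_force: [1.6, -1.1, -3.0]
width: 0.0637
```

```bash
cat > st.py <<'E'
from h import *
p,R=pose();o=robot.get_obs();print(p,o['wrist_force'],o['wrist_torque'],o['width'],o['joint_positions'].round(2))
L=-R.as_matrix()[:,0];print('lean',np.arctan2(L@XC,L[2]))
q=p-PV;print('r',np.hypot(q@XC,q[2]),'ang',np.arctan2(q@XC,q[2]))
E
python3 st.py
```

```text
[ 0.62355866 -0.23605597  0.14877945] [ 1.56976789 -1.12522417 -3.03854283] [-0.04815781 -0.14734332 -0.06969405] 0.0636904309066386 [-0.46  0.29  1.28  0.03  1.46 -1.87]
lean -0.10979603523036499
r 0.09609846565872639 ang -0.08150506922171478
```

Call:
step_arm --motion "40 -0.01 -0.58 0 0 0 0.06;40 -0.01 -0.58 0 0 0 0.06;40 0 -0.58 0 0 0 0.06;40 0.01 -0.58 0 0 0 0.06;40 0 0 0 0 0 0"

```text
time: 16.65
tool_pos: [0.646, -0.2399, 0.1475]
ee_rot: [1.562, 1.436, 2.968]
wrist_force: [-0.3, -0.4, -5.1]
width: 0.0633
```

```bash
python3 st.py
```

```text
[ 0.64598203 -0.23985715  0.1474878 ] [-0.27052856 -0.42859679 -5.08625663] [-0.10152918 -0.18152767 -0.15663773] 0.06328515498181783 [-0.42  0.52  0.98 -0.03  1.77 -1.83]
lean 0.1345154074012351
r 0.09565840336414856 ang 0.1566040548133061
```

Call:
step_arm --motion "40 0.03 -0.58 0 0 0 0.06;40 0.03 -0.58 0 0 0 0.06;40 0.03 -0.58 0 0 0 0.06;40 0.02 -0.45 0 0 0 0.05;40 0 0 0 0 0 0;40 0 0 0 0 0 0"

```text
time: 17.15
tool_pos: [0.6668, -0.2433, 0.1433]
ee_rot: [1.567, 1.212, 2.974]
wrist_force: [0.8, -0.1, -3.7]
width: 0.0633
```

```bash
python3 st.py;  python3 - <<'E'
from h import *
a=save('side','s13.png')
cv2.imwrite('pics/s13a.png',cv2.resize(a[150:300,270:420,::-1],None,fx=4,fy=4,interpolation=cv2.INTER_CUBIC))
E
```

```text
[ 0.66676218 -0.24330315  0.14325134] [ 0.78331196 -0.07987973 -3.72250768] [ 0.0856635  -0.52229216 -0.23240456] 0.06332974041961048 [-0.39  0.77  0.64 -0.09  2.08 -1.83]
lean 0.3586901553294435
r 0.09716017881904603 ang 0.3793857700463298
```

View pics/s13a.png

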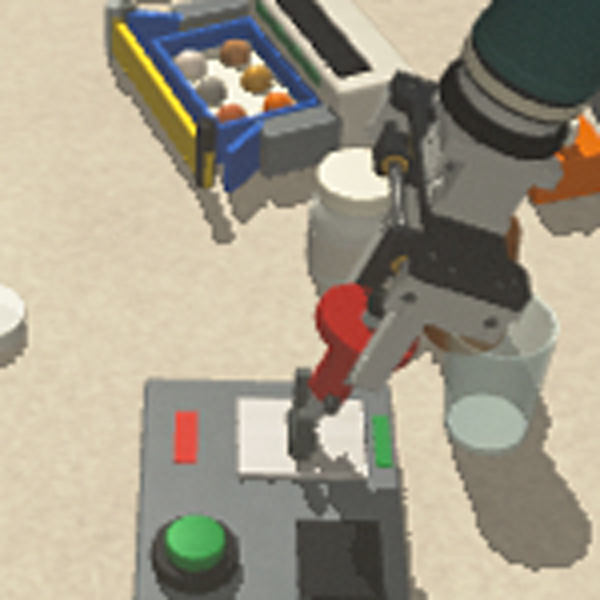

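Call:
step_arm --motion "100 0 0 0 0 0 0;100 0 0 0 0 0 0;100 0 0 0 0 0 0;100 0 0 0 0 0 0;100 0 0 0 0 0 0;100 0 0 0 0 0 0;100 0 0 0 0 0 0;100 -1.5 0 0 0 0 0;100 -2 0 0 0 0 0;100 -3 0 0 0 0 0;100 -3 0 0 0 0 0;100 0 0 0 0 0 0"

```text
time: 18.2
tool_pos: [0.6919, -0.2458, 0.2307]
ee_rot: [1.571, 1.212, 2.977]
wrist_force: [0.4, 0.2, -0.9]
width: 0.0934
```

```bash
python3 st.py;  python3 - <<'E'
from h import *
a=save('side','s14.png')
cv2.imwrite('pics/s14a.png',cv2.resize(a[150:300,270:420,::-1],None,fx=4,fy=4,interpolation=cv2.INTER_CUBIC))
save('wrist','w14.png')
E
```

```text
[ 0.69188766 -0.24576294  0.23065323] [ 0.40729494  0.21329402 -0.8749655 ] [ 0.0193347  -0.20369298  0.01521262] 0.09342210296440485 [-0.38  0.89  0.28 -0.11  2.33 -1.85]
lean 0.3588641984867529
r 0.18788993336732682 ang 0.33161570944492325
```

View pics/s14a.png

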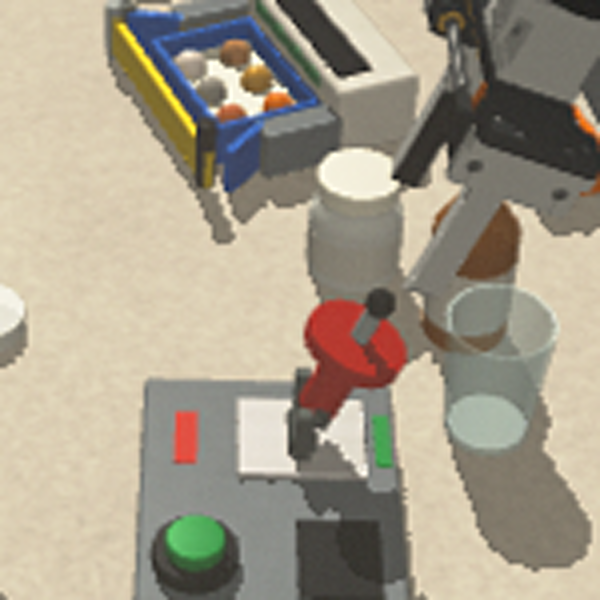

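View pics/w14.png

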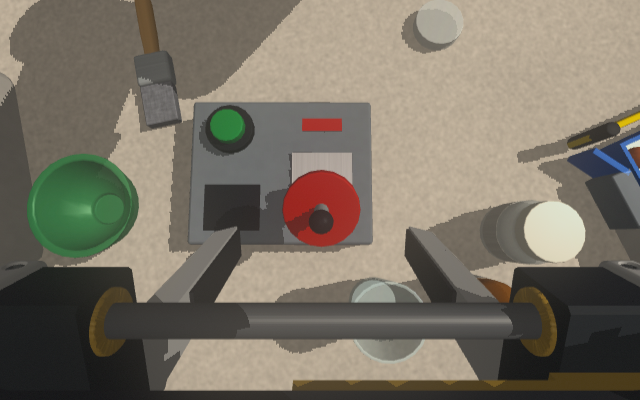

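```bash
python3 - <<'E'
from h import *
for a in(-.35,):
  print('before',[np.round(proj('side',lev(a,r)[0]),1) for r in(.087,.117)],'obs fl 335.8,235 ball 331.2,224.5')
for a in(.2,.25,.3,.35,.4):
  print(a,[np.round(proj('side',lev(a,r)[0]),1) for r in(.087,.097,.104,.117)],[np.round(proj('wrist',lev(a,r)[0]),1) for r in(.087,.097,.104,.117)])
A=cv2.imread('pics/s14.png');cv2.imwrite('pics/s14b.png',cv2.resize(A[215:270,335:385],None,fx=12,fy=10,interpolation=cv2.INTER_CUBIC))
E
```

```text
before [array([334. , 233.9]), array([330., 225.])] obs fl 335.8,235 ball 331.2,224.5
0.2 [array([353.8, 233.2]), array([354.9, 230.2]), array([355.7, 228.1]), array([357.2, 224.1])] [array([318.2, 192.6]), array([318.1, 193.5]), array([317.9, 194.2]), array([317.7, 195.5])]
0.25 [array([355.5, 233.6]), array([356.9, 230.6]), array([357.8, 228.5]), array([359.5, 224.5])] [array([318.3, 197.9]), array([318.1, 199.7]), array([317.9, 201. ]), array([317.7, 203.6])]
0.3 [array([357.3, 234. ]), array([358.8, 231. ]), array([359.9, 229. ]), array([361.9, 225.1])] [array([318.3, 203.2]), array([318.1, 205.8]), array([318. , 207.7]), array([317.7, 211.6])]
0.35 [array([359. , 234.4]), array([360.7, 231.6]), array([361.9, 229.5]), array([364.2, 225.7])] [array([318.3, 208.5]), array([318.1, 211.8]), array([318. , 214.3]), array([317.7, 219.4])]
0.4 [array([360.6, 234.9]), array([362.5, 232.1]), array([363.9, 230.2]), array([366.4, 226.5])] [array([318.3, 213.6]), array([318.1, 217.7]), array([318. , 220.8]), array([317.7, 227. ])]
```

View pics/s14b.png

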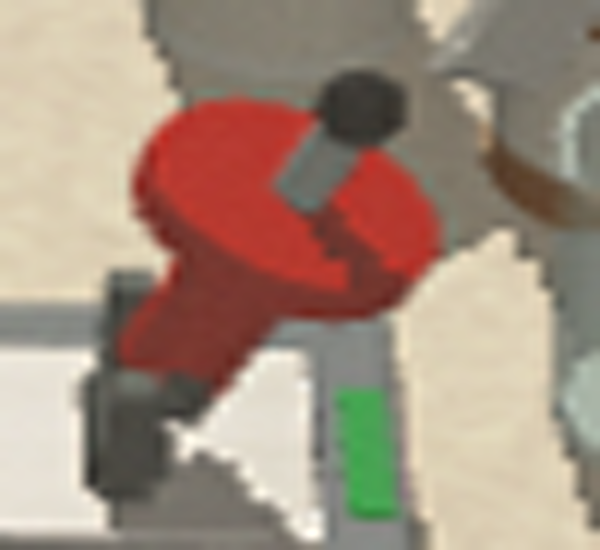

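Call:
step_arm --motion "60 0 0.5 0 0 0 -0.12;30 0 0.5 0 0 0 -0.12;0 0 1 0 0 0 -0.12;0 0 2 0 0 0 0;0 0 2 0 0 0 0;0 0 0 0 0 0 0"

```text
time: 18.8
tool_pos: [0.6335, -0.2375, 0.2378]
ee_rot: [1.627, 1.539, 3.033]
wrist_force: [1.5, -0.2, 0.5]
width: 0.0577
```

```bash
python3 - <<'E'
from h import *
p,R=pose();print(p,R.as_matrix().round(3).tolist())
rel([.551,-.327,.105],R); rel([.551,-.327,.105],lev(0,.1)[1])
E
```

```text
[ 0.63349796 -0.23751581  0.23783316] [[-0.032, -0.986, 0.164], [0.003, 0.164, 0.987], [-0.999, 0.032, -0.002]]
shift cm(start axes) [ 13.51   6.25 -10.15] rot [0. 0. 0.]
shift cm(start axes) [ 13.51   6.25 -10.15] rot [ 0.001 -0.002 -0.032]
```

Call:
step_arm --motion "0 0 1.5 -2.5 0 0 -0.03;0 0 1.7 -2.7 0 0 0;0 0 1.7 -2.7 0 0 0;0 0 1.2 -2.2 0 0 0;0 3 0 0 0 0 0;0 3 0 0 0 0 0;0 2.5 0 0 0 0 0;0 0 0 0 0 0 0;0 0 0 0 0 0 0"

```text
time: 19.55
tool_pos: [0.5599, -0.3277, 0.1503]
ee_rot: [1.544, 1.566, 2.951]
wrist_force: [0.2, -0.0, 0.2]
width: 0.0006
```

```bash
python3 - <<'E'
from h import *
p,R=pose();print(p,robot.get_obs()['width'])
rel([.551,-.327,.085],lev(0,.1)[1])
save('wrist','w15.png');a=save('side','s15.png')
cv2.imwrite('pics/s15a.png',cv2.resize(a[190:340,260:410,::-1],None,fx=4,fy=4,interpolation=cv2.INTER_CUBIC))
E
```

```text
[ 0.55987884 -0.32772505  0.15031973] 0.0005976758012382467
shift cm(start axes) [ 6.54  0.86 -0.07] rot [ 0.002  0.    -0.005]
```

View pics/s15a.png

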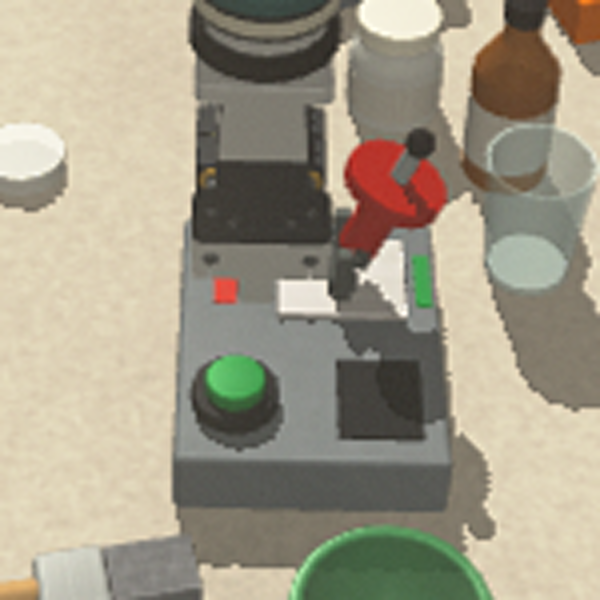

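View pics/w15.png

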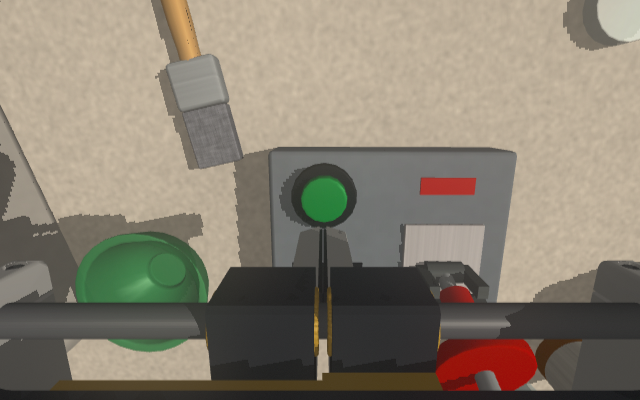

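Call:
step_arm --motion "0 0 0.5 0 0 0 0;0 1.5 0.4 0 0 0 0;0 2 0 0 0 0 0;0 1.5 0 0 0 0 0;0 0.8 0 0 0 0 0;0 0.3 0 0 0 0 0;0 0.2 0 0 0 0 0;0 0 0 0 0 0 0"

```text
time: 20.32
tool_pos: [0.5514, -0.3268, 0.0904]
ee_rot: [-3.095, 1.568, -1.687]
wrist_force: [-0.8, 0.4, 0.2]
width: 0.0001
```

Call:
step_arm --motion "0 0.3 0 0 0 0 0;0 0.3 0 0 0 0 0;0 0.2 0 0 0 0 0;0 0 0 0 0 0 0"

```text
time: 20.65
tool_pos: [0.5518, -0.3271, 0.0822]
ee_rot: [-2.705, 1.568, -1.297]
wrist_force: [1.6, -0.3, 3.6]
width: 0.0008
```

Call:
step_arm --motion "0 0.3 0 0 0 0 0;0 0.3 0 0 0 0 0;0 0 0 0 0 0 0;0 0 0 0 0 0 0"

```text
time: 20.98
tool_pos: [0.5519, -0.3271, 0.0801]
ee_rot: [-2.496, 1.566, -1.088]
wrist_force: [-3.5, 2.6, 15.2]
width: 0.0004
```

```bash
python3 - <<'E'
from h import *
a=save('side','s16.png')
cv2.imwrite('pics/s16a.png',cv2.resize(a[190:340,260:410,::-1],None,fx=4,fy=4,interpolation=cv2.INTER_CUBIC))
E
```

```text
(no output)
```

View pics/s16a.png

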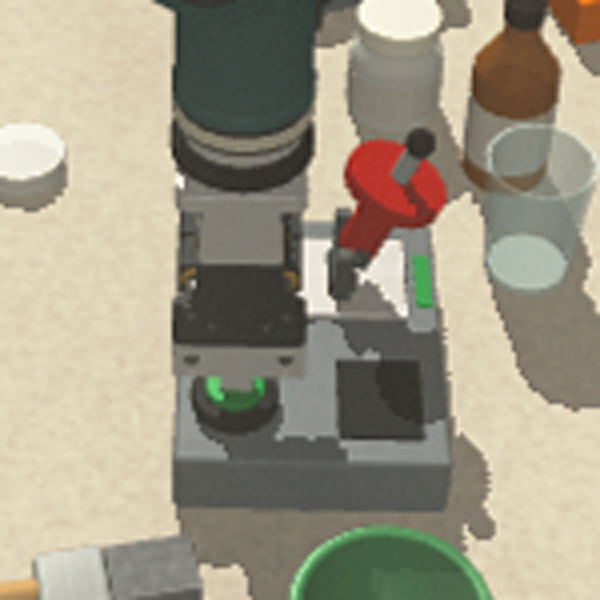

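```bash
python3 - <<'E'
import cv2,numpy as np
o=[cv2.resize(cv2.imread(f'pics/{n}.png')[270:305,300:340],None,fx=9,fy=12,interpolation=cv2.INTER_CUBIC) for n in('s15','s16')]
cv2.imwrite('pics/cmp.png',np.hstack(o))
E
```

```text
(no output)
```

View pics/cmp.png

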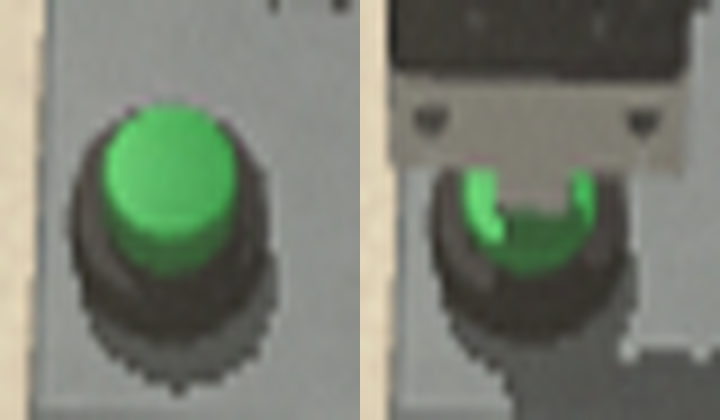

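Call:
step_arm --motion "0 -0.5 0 0 0 0 0;0 -1 0 0 0 0 0;0 -2 0 0 0 0 0;0 -3 0 0 0 0 0;0 -3 0 0 0 0 0;0 -3 2 0 0 0 0;0 0 3 0 0 0 0;0 0 3 0 0 0 0;0 0 0 0 0 0 0;0 0 0 0 0 0 0"

```text
time: 21.87
tool_pos: [0.4708, -0.3127, 0.1997]
ee_rot: [1.686, 1.568, 3.092]
wrist_force: [0.1, 0.2, 0.1]
width: 0.0007
```

```bash
python3 st.py; python3 - <<'E'
from h import *
a=save('side','s17.png')
cv2.imwrite('pics/s17a.png',cv2.resize(a[120:320,230:430,::-1],None,fx=3,fy=3,interpolation=cv2.INTER_CUBIC))
a=save('top','t17.png')
E
```

```text
[ 0.47076056 -0.31268951  0.19972928] [0.12284586 0.18379759 0.09940033] [-0.00208473 -0.01979006  0.00147324] 0.0006869893392815462 [-0.69  0.13  1.37 -0.    1.64 -2.09]
lean 0.0031101881970394753
r 0.2069629010008454 ang -0.7827679787270924
```

View pics/s17a.png

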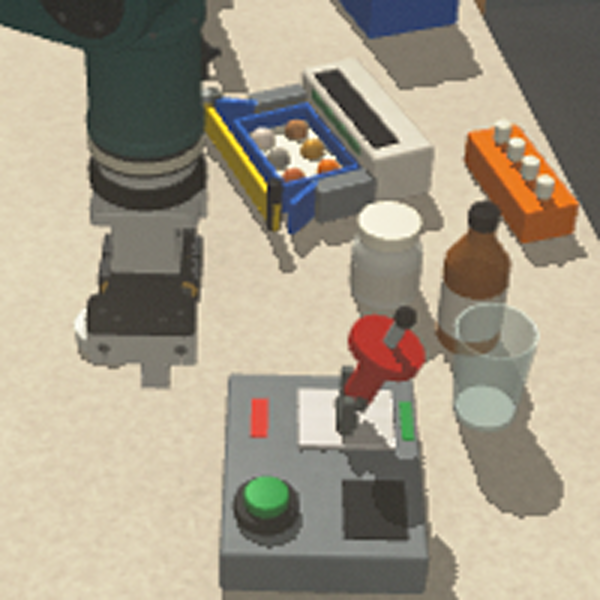

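View pics/t17.png

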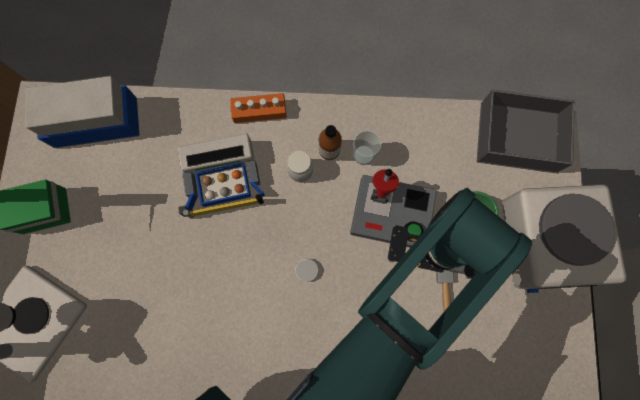

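```bash
python3 - <<'E'
from h import *
A=cv2.imread('pics/t17.png');cv2.imwrite('pics/t17b.png',cv2.resize(A[160:225,175:275],None,fx=8,fy=8,interpolation=cv2.INTER_CUBIC))
E
```

```text
(no output)
```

View pics/t17b.png

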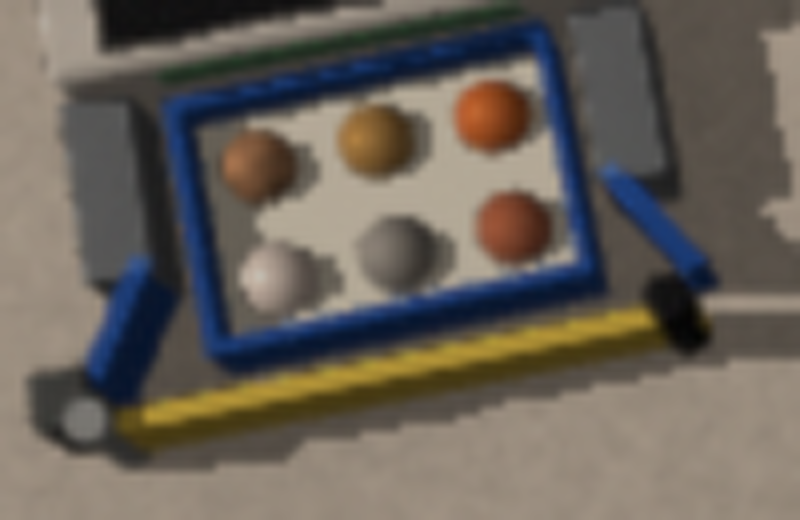

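```bash
python3 -c "
from bench import robot
print(robot.close_job())"
```

```text
the job is handed in; nothing more can be done
None
```

I did every step of the task in order and handed the job in at about 22 s of the 72 s allowed. `close_job` reports no verdict, so these results come from my own pictures and force readings.

- **Tray:** I pushed it with both open fingers until it stalled against the back stop at about 13 N. The top view shows it square and roughly centred between the rails.
- **Gate:** I swept it round with the closed fingers until it stalled at about 5 N. In the last top view it runs parallel to the tray edge, within about 0.01–0.02 rad by eye.
- **Lever and collar:** I gripped the collar flange, lifted it about 15 mm, swung the lever over and released. The lever and flange then matched my model at about 0.36 rad past upright, which is a lever value of about 0.76, with the collar down.
- **Start button:** I pressed it until it bottomed out at about 15 N. A close-up showed it sunk in its ring, and after release it stood out again.
- **At hand-in:** The arm stood clear with wrist force near zero. The jar, bottle, beaker and dish showed no visible shift. The arm hid most of the mortar and brush in the last picture, but I never touched either.

One small disagreement: the top and side views placed the control box about 5 mm apart. I used the average, checked it against the button position, and corrected about 3 mm sideways with the wrist camera before gripping. None of the final checks failed.

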